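Open the coffee canister by its pinch catch

TASK

The coffee canister, the one with the orange buttons, is due for a refill: pinch its two buttons together to free the lid, lift the lid off and set it gently, right way up, flat in the top tray of the bamboo organizer. Leave the opened canister standing upright in its place on the counter, and leave the tea canister with the green buttons where it is.

Things in the scene. Friction and masses are not known exactly. Their poses are not given: they have to be found in the camera images.
- coffee_lid: Black lid, two orange buttons, 160 g. Origin: centre of underside, z up. Plug 77x77 mm, z 0-20; plate 92x92, z 20-28; fixed middle block 26x28, z to 52. Buttons: upright tabs at +y and -y, 26 wide (x), 8 thick, z 28-60, outer faces 60 apart. Each slides 8 mm in along y (spring 2-5 N), springs back. Hooks free only with both in 6 mm at once, else the canister lifts too. Pinched tabs carry the lid.
- coffee_canister: Empty steel canister, 100x100 mm, 115 high, about 600 g, loose on the counter (it may shift as fingers centre on the buttons). Origin: centre of underside, z up; x and y along the lid's. The closed lid's origin is 95 mm above this origin: plate top at 123 mm, button tops at 155 mm. Mouth 80x80 mm; the lid's plug is 20 mm deep in it and lifts straight up.
- top_tray (a point): Centre of the inner floor of the organizer's top tray, z up, 148 mm above the counter. The bamboo organizer is a fixed stack of three empty trays, 240 mm (along this point's x) by 200 mm (y) outside; the top tray is 224 x 184 mm inside, its rim 18 mm above its floor, open above.
- tea_canister: Tea canister: same steel canister and black lid, but with green buttons; closed, loose, to be left alone. Origin: centre of underside; 100 x 100 mm, button tops 155 mm above the counter.
There are look-alikes about, which are no part of the job. What is shaped like the coffee_lid but purple or yellow is not meant.

How it is judged:
By the outcome, as a careful person would: the job done as asked, in the order asked, and still so for the second after the job is handed in, with the robot touching nothing.
It also fails if it takes over 48 s, if anything falls off the work surface, if the arm or the gripper's body presses on something with over 40 N, if the wrist force passes 120 N, or if a joint passes its speed limit or range.

ROBOT

A 6-joint arm with a two-finger parallel gripper is mounted at the origin on the work surface. World frame = base frame: x ahead of the robot, y to its left, z up, the work surface at z = 0. Lengths are in m, angles in rad, forces in N, time in s.
With the tool pointing down it reaches from about 0.375 to 0.9 m from the base axis. Payload 3.1 kg.
Tool frame: the origin (TCP) lies midway between the tips of the shut fingers; the grasp point (between the pads) lies pinch_z behind it (pinch_z is the distance from the TCP to the grasp point, in m); y points along the fingers, z is the direction in which the jaws open and shut, and the axes are right-handed (so a half turn about y gives the same grasp; the last joint's range is limited). The gripper opens to 87 mm and grips with 3 to 60 N. Pads are 19 mm wide; open, the fingers measure 117 mm over their backs; the gripper's body (75 mm by 190 mm) begins 51 mm behind the grasp point.
Start: joints at [0.958, 0.527, 1.433, -0, 1.181, -0.178], TCP at [0.263, 0.567, 0.223] pointing down, gripper open.
Joint ranges: [-3.08, 3.08], [-0.75, 2.2], [0.22, 2.44], [-1.43, 4.57], [0, 2.65], [-2.85, 2.85]. Speed limits (rad/s): [2.79, 2.79, 3.14, 3.14, 3.14, 3.14].

INTERFACE

Orientations are given as a unit quaternion [x, y, z, w].
In Python, from rig import get_obs, camera, hand_in, pinch_z gives the robot as it stands. The module is installed in compiled form; this text tells all that it offers.
- The arm moves only by the tool arm_command, never from a script. Its argument "plan" is a list of rows, each a list of 2 entries, a list of its own where there are three numbers: the shift along the world's x, y, z in units of 25 mm (1.0 is 25 mm), then the turn about the world's z in units of 5 degrees (1.0 is 5 degrees). A call has 1 to 5 rows; each row is the pose to reach, as a shift and turn from the pose commanded when the call began; what a row does not reach only later rows make up. A row lasts 1/10 s, in which the tool goes at most 50 mm and 8.59 degrees, less where a joint would pass 70% of its speed; a pose out of reach is approached as far as the arm can. A call with a gripper value outside its range is refused whole. "fingers" is the opening, from -1 (shut) to 1 (fully open), set as the call begins (left out, the last holds). The fingers move at their own pace and stop on an object; "force" is the grip in N (left out, the last holds). Time passes only in rows, so rows that repeat a pose let the fingers close. It gives the time, the measured TCP pose, the force and the opening at its end, in the units of the state.
- get_obs(): the state, without advancing time (a new reading comes with each control period).
- camera(name): name is "scene" or "top" or "wrist"; returns a dict with "pixels" (480x640x3 uint8, red, green, blue), "camera_matrix" (3x3 intrinsics, pixels), "distortion" ([k1, k2, p1, p2, k3] as OpenCV has them; the pictures are not rectified), "R" (3x3) and "t" (3): a world point X has camera coordinates R X + t. Camera axes: x right, y down, z forward; pixel columns grow to the right and rows downward; lengths in m; the calibration is good to about 2 mm. A picture is of the moment at which its call begins. There is no depth.
- hand_in(): hands the job in, once; it reports no verdict.
The state is a dict: "time": time; "q": joint angles; "joint_velocities": joint speeds; "joint_torque": joint torques, N m; "position": TCP position; "tool_rot": TCP orientation; "ft_force": force on the tool from outside, world axes, zero at the start; "moment": the same for the moment, N m; "grip_width": finger opening in m.
Only numpy, scipy, OpenCV 4.12 (cv2) and the standard library are available. Lean on these libraries where they do the work, as an engineer would, in place of code of your own. Each camera call takes 0.05 s, during which the arm holds its last target.

## Working session

There is one attempt and no reset: what is moved stays moved. The work goes in short steps, Python scripts to look and compute and a tool call to move; the robot and the scene stay as the last step left them, time stands still between calls to the robot, and variables do not carry over. Pictures are saved under pics/ and viewed, and the job is handed in when it is done.

Besides the shell and the picture viewer there is one more tool, called after "Request:" by a JSON object that holds its "fn" and its "kwargs", one argument or row to a line. arm_command: Moves the arm, as the interface text tells. Its arguments: {"type":"object","properties":{"plan":{"type":"array"},"fingers":{"type":"number"},"force":{"type":"number"}},"required":["plan"]}

```bash
mkdir -p pics; python3 - <<'E'
from rig import get_obs,camera,pinch_z
import cv2,pickle
print(pinch_z,get_obs())
for n in("scene","top"):
    c=camera(n);pickle.dump(c,open(f"{n}.pkl","wb"));cv2.imwrite(f"pics/{n}0.png",c["pixels"][:,:,::-1]);print(c["camera_matrix"],c["distortion"],c["R"],c["t"])
E
```

```text
0.0187 {'time': 0.0, 'q': array([ 9.57484043e-01,  5.28462931e-01,  1.43390505e+00, -2.67672300e-05,
        1.18137161e+00, -1.78529678e-01]), 'joint_velocities': array([ 8.12095608e-04,  9.49059860e-04, -5.22274471e-04, -3.59256174e-05,
       -6.10486288e-04,  1.14680574e-03]), 'joint_torque': array([ 2.32001012e-04, -4.40048397e+01, -1.76591510e+01,  6.33572834e-02,
        5.82925498e-02, -1.47778765e-04]), 'position': array([0.26282892, 0.56624654, 0.22157274]), 'tool_rot': array([ 0.691168  , -0.15279201,  0.15222269, -0.68976058]), 'ft_force': array([0.1182666 , 0.78814683, 0.12461968]), 'moment': array([ 0.00279844, -0.09621687,  0.05327931]), 'grip_width': 0.08690199350885901}
[[525.18260777   0.         316.43726659]
 [  0.         525.18260777 235.20938683]
 [  0.           0.           1.        ]] [-0.06883807  0.          0.          0.          0.        ] [[-0.7815733   0.62339444  0.02285927]
 [ 0.34127429  0.45796837 -0.82085128]
 [-0.52218295 -0.63375416 -0.57068435]] [ 0.32028975 -0.03100547  1.1931779 ]
[[592.96808226   0.         332.56317396]
 [  0.         592.96808226 233.18737028]
 [  0.           0.           1.        ]] [-0.1725258  0.         0.         0.         0.       ] [[ 0.00406455 -0.99971184 -0.0236583 ]
 [-0.9936564  -0.00137878 -0.11245022]
 [ 0.1123852   0.02396528 -0.99337568]] [0.01661108 0.44547383 1.30440446]
```

View pics/scene0.png

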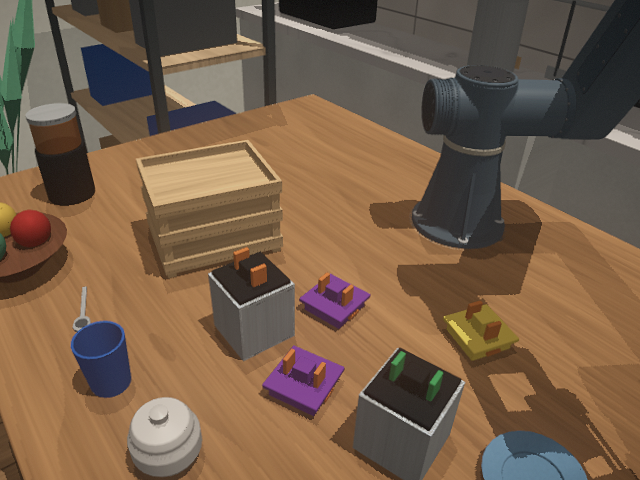

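View pics/top0.png

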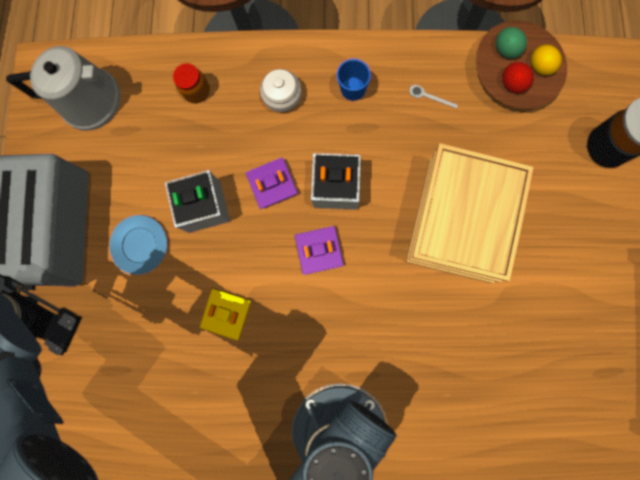

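Candidates in the top view with buttons:
- Black lid with orange buttons on a steel canister at (336,175). This is the one I choose.
- Black lid with green buttons (tea) at (189,193).
- Purple lids at (270,182) and (319,250).
- Yellow lid at (225,315).

The organizer is at (470,212). Next I check the choice in close crops.

```bash
python3 - <<'E'
import cv2,pickle,numpy as np
t=cv2.imread("pics/top0.png");s=cv2.imread("pics/scene0.png")
a=cv2.resize(t[140:220,296:376],(480,480),interpolation=cv2.INTER_CUBIC)
cv2.imwrite("pics/c1.png",a)
b=cv2.resize(t[135:290,400:540],(560,600*620//600),interpolation=cv2.INTER_CUBIC)[:600]
cv2.imwrite("pics/c2.png",b)
b=cv2.resize(s[235:365,200:305],None,fx=4.5,fy=4.5,interpolation=cv2.INTER_CUBIC)
cv2.imwrite("pics/c3.png",b)
E
```

```text
(no output)
```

View pics/c1.png

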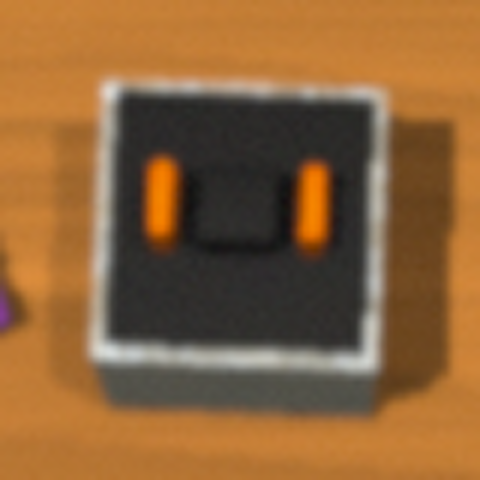

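View pics/c2.png

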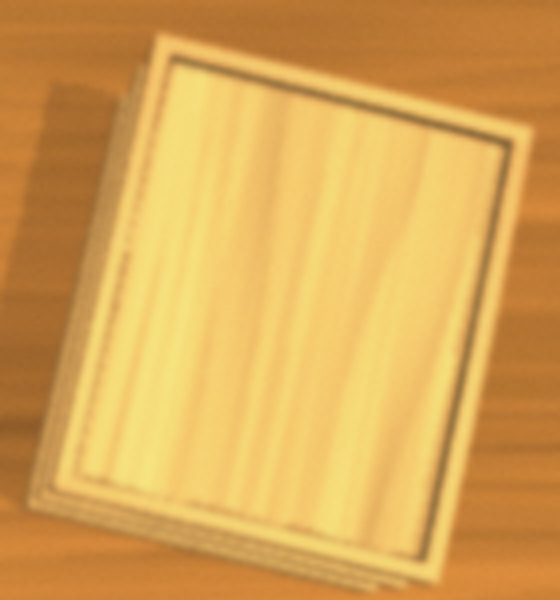

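View pics/c3.png

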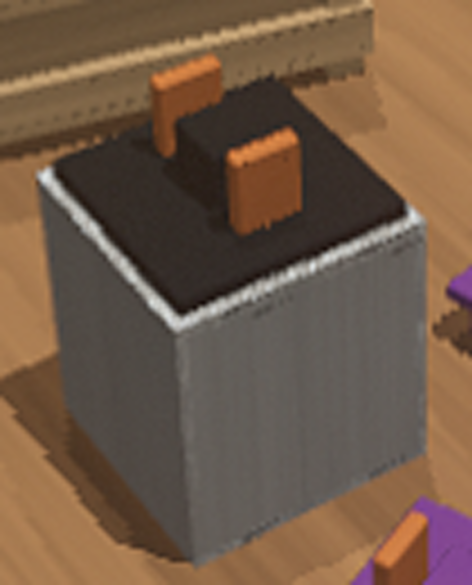

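The crops confirm the choice: black lid, orange tabs, steel canister. In the top view its rim corners are at about (313,154), (360,155), (359,200) and (311,199). The organizer's rim is clear too. Next I localise both.

```bash
cat > h.py <<'E'
import numpy as np,cv2,pickle
from scipy.optimize import least_squares
def proj(c,P):
    X=np.asarray(P,float)
    return cv2.projectPoints(X,cv2.Rodrigues(c["R"])[0],c["t"],c["camera_matrix"],c["distortion"])[0][:,0]
def ray(c,uv,z):
    p=cv2.undistortPoints(np.array(uv,float).reshape(-1,1,2),c["camera_matrix"],c["distortion"])[:,0]
    d=np.c_[p,np.ones(len(p))]@c["R"]; o=-c["R"].T@c["t"]
    return o+d*((z-o[2])/d[:,2])[:,None]
def fitrect(obs,x0):
    # obs list of (cam, local pts Nx3, uv)
    def f(p):
        c,s=np.cos(p[2]),np.sin(p[2]);r=[]
        for cam,L,uv in obs:
            L=np.asarray(L,float);W=np.c_[p[0]+c*L[:,0]-s*L[:,1],p[1]+s*L[:,0]+c*L[:,1],L[:,2]]
            r.append((proj(cam,W)-uv).ravel())
        return np.concatenate(r)
    s=least_squares(f,x0);return s.x,np.round(s.fun.reshape(-1,2),1)
E
python3 - <<'E'
from h import *
T=pickle.load(open("top.pkl","rb"));S=pickle.load(open("scene.pkl","rb"))
cr=lambda pts,k,o:(np.array(pts,float)+.5)/k-.5+np.array(o)
u=cr([(103,83),(386,92),(378,362),(92,355)],6,(296,140))
W=ray(T,u,.115);print("can",W.round(4),W.mean(0))
# image up = +x, image left=+y ; lid y along buttons (left-right in image)
h=.05;L=[(h,h,.115),(h,-h,.115),(-h,-h,.115),(-h,h,.115)]
p,r=fitrect([(T,L,u)],[*W.mean(0)[:2],0]);print("top fit",p,r.tolist())
b=cr([(162,180),(315,184)],6,(296,140));print("buttons",ray(T,b,.155))
us=cr([(42,175),(422,218),(180,322),(197,563)],4.5,(200,235))
print(proj(S,[[p[0]+a,p[1]+b_,.115] for a,b_,_ in L]),us)
for i in range(1):
    Ls=[(h,-h,.115),(-h,h,.115),(h,h,.115),(h,h,0)]
    print("scene fit",fitrect([(S,Ls,us)],p)); print("joint",fitrect([(S,Ls,us),(T,L,u)],p))
v=cr([(158,35),(533,130),(438,583),(52,490)],4,(400,135))
V=ray(T,v,.166);print("tray",V.round(4),V.mean(0))
a,b=.12,.10
Lt=[(a,b,.166),(a,-b,.166),(-a,-b,.166),(-a,b,.166)]
print(fitrect([(T,Lt,v)],[*V.mean(0)[:2],-.2]))
print("cam",-T["R"].T@T["t"])
E
```

```text
can [[ 0.6063  0.0586  0.115 ]
 [ 0.6029 -0.0419  0.115 ]
 [ 0.5058 -0.0388  0.115 ]
 [ 0.5083  0.0616  0.115 ]] [0.55582196 0.0098898  0.115     ]
top fit [ 0.55585033  0.00988965 -0.03012303] [[0.1, -0.5], [-0.1, -0.6], [-0.1, 0.7], [0.1, 0.4]]
buttons [[ 0.56209455  0.03572054  0.155     ]
 [ 0.5606422  -0.01659761  0.155     ]]
[[239.72669604 308.88733187]
 [206.5793158  274.61537291]
 [258.91126912 252.24730502]
 [294.11699542 282.6770643 ]] [[208.94444444 273.5       ]
 [293.38888889 283.05555556]
 [239.61111111 306.16666667]
 [243.38888889 359.72222222]]
scene fit (array([ 0.55295981,  0.00804004, -0.03645018]), array([[-0.9, -1.1],
       [ 1.2, -0.7],
       [-0.6,  1. ],
       [ 0.2,  0.3]]))
joint (array([ 0.55430184,  0.00911323, -0.03147108]), array([[-1.3, -0.4],
       [ 1. , -0.1],
       [-0.7,  1.8],
       [ 0.1,  1.1],
       [ 0.5,  0.2],
       [ 0.3,  0.1],
       [ 0.2,  1.4],
       [ 0.4,  1.1]]))
tray [[ 0.6151 -0.2033  0.166 ]
 [ 0.5671 -0.3978  0.166 ]
 [ 0.3348 -0.3401  0.166 ]
 [ 0.3817 -0.1455  0.166 ]] [ 0.47464967 -0.27169908  0.166     ]
(array([ 0.47464948, -0.2716899 , -0.24150979]), array([[-0. ,  0. ],
       [-0.2, -0.1],
       [-0. ,  0.3],
       [ 0.2, -0.2]]))
cam [ 0.29598465 -0.01403991  1.34625028]
```

```bash
cat >> h.py <<'E'
from scipy.spatial.transform import Rotation as Rn
def jaw(o):
    M=Rn.from_quat(o["tool_rot"]).as_matrix();return M,np.degrees(np.arctan2(M[1,2],M[0,2]))
def togo(o,x,y,z,yawdeg):
    M,a=jaw(o);d=(np.array([x,y,z])-o["position"])/.025
    t=(yawdeg-a+90)%180-90
    return d.round(3),round(t/5,3)
E
python3 - <<'E'
from h import *
from rig import get_obs
o=get_obs();M,a=jaw(o);print(M.round(3),a)
# jaw direction along lid y: yaw 90-1.8
print(togo(o,.555,.0095,.25,88.2))
E
```

```text
[[ 0.907 -0.001  0.421]
 [-0.421 -0.002  0.907]
 [-0.    -1.    -0.002]] 65.08962164202674
(array([ 11.686, -22.272,   1.133]), np.float64(4.622))
```

Request:
{"fn": "arm_command", "kwargs": {
  "plan": [
    [[0.5,-1,1],0.4],
    [[1.5,-2.8,1.1],1.2],
    [[2.4,-4.6,1.1],2],
    [[3.3,-6.3,1.1],2.8],
    [[4.2,-8,1.1],3.4]
  ],
  "fingers": 1,
  "force": 20
}}

```text
time: 0.6
position: [0.3685, 0.3649, 0.2498]
tool_rot: [0.706, -0.048, 0.048, -0.705]
ft_force: [0.6, -0.2, 0.1]
grip_width: 0.0873
```

Request:
{"fn": "arm_command", "kwargs": {
  "plan": [
    [[0.8,-1.6,0],0.3],
    [[1.6,-3.2,0],0.6],
    [[2.4,-4.8,0],0.9],
    [[3.2,-6.4,0],1.2],
    [[4.0,-8,0],1.2]
  ]
}}

```text
time: 1.1
position: [0.4685, 0.1651, 0.2498]
tool_rot: [-0.707, 0.012, -0.011, 0.707]
ft_force: [-0.0, 0.1, -0.4]
grip_width: 0.0872
```

Request:
{"fn": "arm_command", "kwargs": {
  "plan": [
    [[0.9,-1.6,0],0],
    [[1.8,-3.2,0],0],
    [[2.7,-4.8,0],0],
    [[3.5,-6.3,0],0],
    [[3.5,-6.3,0],0]
  ]
}}

```text
time: 1.6
position: [0.5588, 0.0043, 0.2498]
tool_rot: [0.708, -0.013, 0.015, -0.706]
ft_force: [0.5, 0.8, -0.1]
grip_width: 0.0877
```

```bash
python3 - <<'E'
from h import *
from rig import get_obs,camera
c=camera("wrist");pickle.dump(c,open("w1.pkl","wb"));cv2.imwrite("pics/w1.png",c["pixels"][:,:,::-1])
o=get_obs();print(o["position"],jaw(o)[1],o["q"],o["time"],togo(o,.555,.0095,.127,88.2))
E
```

```text
[0.55668255 0.00690737 0.24944916] 87.83993572850399 [-1.88286395e-01  4.04081079e-01  1.57402497e+00 -6.12367990e-05
  1.16378308e+00 -1.72135824e+00] 1.65 (array([-0.067,  0.104, -4.898]), np.float64(0.072))
```

View pics/w1.png

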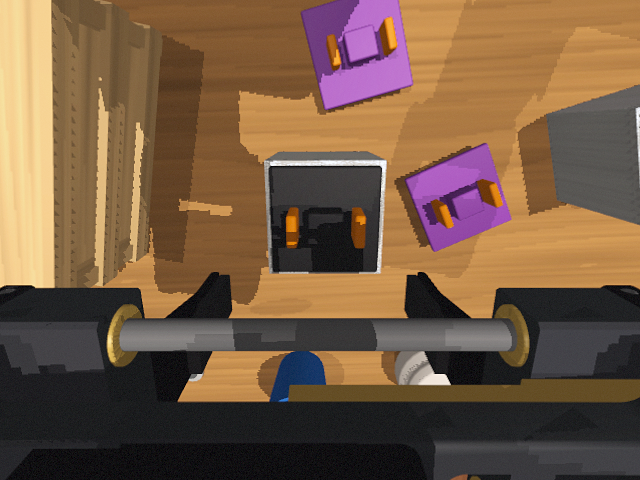

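The wrist view shows the orange-button lid at (326,228), with purple lids at (358,50) and (458,200). The fingers are in front of it at rows 275-345. I zoom in to refine the position.

```bash
python3 - <<'E'
from h import *
t=cv2.imread("pics/w1.png")
cv2.imwrite("pics/w1c.png",cv2.resize(t[145:285,250:400],None,fx=4,fy=4,interpolation=cv2.INTER_CUBIC))
E
```

```text
(no output)
```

View pics/w1c.png

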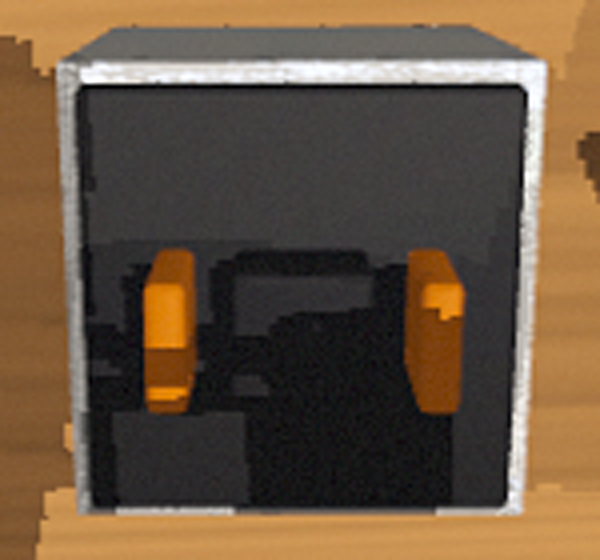

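```bash
python3 - <<'E'
from h import *
from rig import get_obs
W=pickle.load(open("w1.pkl","rb"));cr=lambda pts,k,o:(np.array(pts,float)+.5)/k-.5+np.array(o)
h=.05
u=cr([(57,62),(547,62),(522,515),(80,513)],4,(250,145))
L=[(-h,-h,.115),(-h,h,.115),(h,h,.115),(h,-h,.115)]
print(fitrect([(W,L,u)],[.555,.0095,-.03]))
b=cr([(145,285),(185,285),(185,410),(145,410),(422,285),(465,285),(465,412),(422,412)],4,(250,145))
Lb=[(-.013,-.030,.155),(-.013,-.022,.155),(.013,-.022,.155),(.013,-.030,.155),(-.013,.022,.155),(-.013,.030,.155),(.013,.03,.155),(.013,.022,.155)]
p,r=fitrect([(W,Lb,b)],[.555,.0095,-.03]);print(p,r.tolist())
print(fitrect([(W,Lb,b),(W,L,u)],[.555,.0095,-.03])[0])
o=get_obs();print(o["position"])
E
```

```text
(array([ 0.55601573,  0.00973269, -0.03729215]), array([[-0. , -0.2],
       [ 0.3, -0.4],
       [ 0.4,  0.1],
       [-0.8,  0.7]]))
[ 0.5554393   0.00954722 -0.0395531 ] [[-0.8, -1.0], [0.1, -1.0], [0.6, 1.2], [0.1, 1.2], [0.6, -0.9], [0.7, -0.9], [-0.7, 0.8], [-0.5, 0.8]]
[ 0.55560376  0.00959776 -0.03802917]
[0.55668255 0.00690737 0.24944916]
```

Request:
{"fn": "arm_command", "kwargs": {
  "plan": [
    [[0,0,-1],0],
    [[0,0,-2],0],
    [[0,0,-3],0],
    [[0,0,-3.7],0],
    [[0,0,-3.7],0]
  ]
}}

```text
time: 2.15
position: [0.5526, 0.0111, 0.155]
tool_rot: [-0.706, 0.014, -0.009, 0.708]
ft_force: [-1.2, -0.4, 0.3]
grip_width: 0.0867
```

```bash
python3 - <<'E'
from h import *
from rig import get_obs,camera
c=camera("wrist");cv2.imwrite("pics/w2.png",c["pixels"][:,:,::-1])
o=get_obs();print(o["position"],jaw(o)[1],o["ft_force"],togo(o,.5556,.0096,.127,87.9))
E
```

```text
[0.55393509 0.01074244 0.15649059] 88.15909132160563 [0.26417491 0.98566381 0.51708402] (array([ 0.067, -0.046, -1.18 ]), np.float64(-0.052))
```

View pics/w2.png

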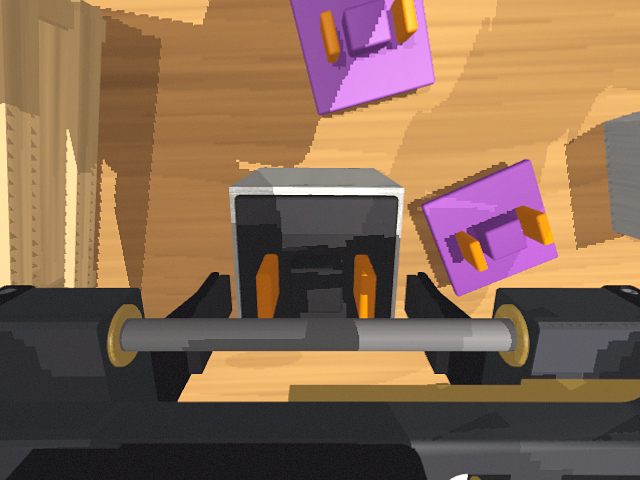

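The buttons at (267,285) and (365,285) sit centred between the fingers at x≈220 and 408. I continue down.

Request:
{"fn": "arm_command", "kwargs": {
  "plan": [
    [[0,0,-0.6],0],
    [[0,0,-1.15],0],
    [[0,0,-1.15],0],
    [[0,0,-1.15],0]
  ]
}}

```text
time: 2.6
position: [0.5561, 0.0097, 0.1298]
tool_rot: [0.707, -0.011, 0.012, -0.707]
ft_force: [-0.2, -0.2, 0.3]
grip_width: 0.0867
```

Request:
{"fn": "arm_command", "kwargs": {
  "plan": [
    [[0,0,0],0],
    [[0,0,0],0],
    [[0,0,0],0],
    [[0,0,0],0],
    [[0,0,0],0]
  ],
  "fingers": -1,
  "force": 25
}}

```text
time: 3.1
position: [0.5559, 0.0094, 0.1291]
tool_rot: [-0.707, 0.012, -0.012, 0.707]
ft_force: [0.3, -0.1, 2.3]
grip_width: 0.0549
```

Request:
{"fn": "arm_command", "kwargs": {
  "plan": [
    [[0,0,0],0],
    [[0,0,0],0],
    [[0,0,0],0],
    [[0,0,0],0],
    [[0,0,0],0]
  ]
}}

```text
time: 3.6
position: [0.5559, 0.0094, 0.1294]
tool_rot: [-0.707, 0.012, -0.012, 0.707]
ft_force: [-1.6, 0.1, 5.9]
grip_width: 0.0422
```

```bash
python3 - <<'E'
from h import *
from rig import get_obs,camera
c=camera("wrist");cv2.imwrite("pics/w3.png",c["pixels"][:,:,::-1])
o=get_obs();print(o["position"],jaw(o)[1],o["ft_force"],o["grip_width"],o["time"])
E
```

```text
[0.55589077 0.00941559 0.12938203] 88.07715096231932 [-1.4882521   1.21758701  5.22484503] 0.04188962769256272 3.65
```

View pics/w3.png

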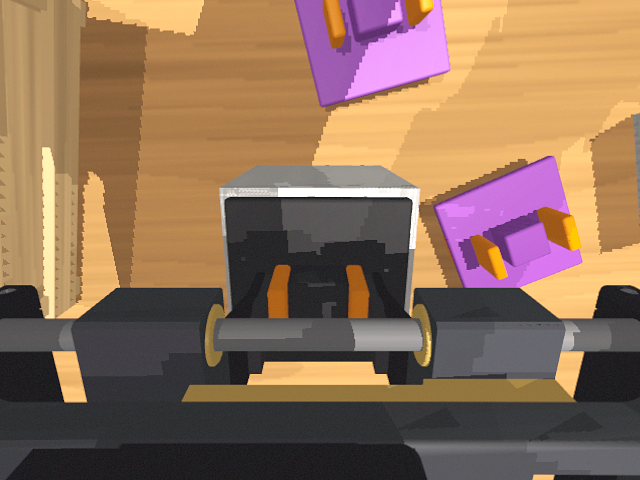

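Both buttons (278,290) and (358,290) are pressed in against the middle block, and the opening reads 42 mm. I lift slowly and check that the canister stays behind.

Request:
{"fn": "arm_command", "kwargs": {
  "plan": [
    [[0,0,0.2],0],
    [[0,0,0.4],0],
    [[0,0,0.6],0],
    [[0,0,0.8],0],
    [[0,0,1.0],0]
  ]
}}

```text
time: 4.15
position: [0.5557, 0.0093, 0.1542]
tool_rot: [0.707, -0.012, 0.012, -0.707]
ft_force: [-0.8, -0.4, -0.9]
grip_width: 0.0419
```

```bash
python3 - <<'E'
from h import *
from rig import get_obs,camera
c=camera("scene");cv2.imwrite("pics/s2.png",c["pixels"][:,:,::-1])
o=get_obs();print(o["position"],jaw(o)[1],o["ft_force"],o["grip_width"],o["time"])
E
```

```text
[0.55626588 0.0092341  0.15498299] 88.09105877193215 [-0.36456717 -0.20597257 -1.37613219] 0.04247534847027433 4.2
```

View pics/s2.png

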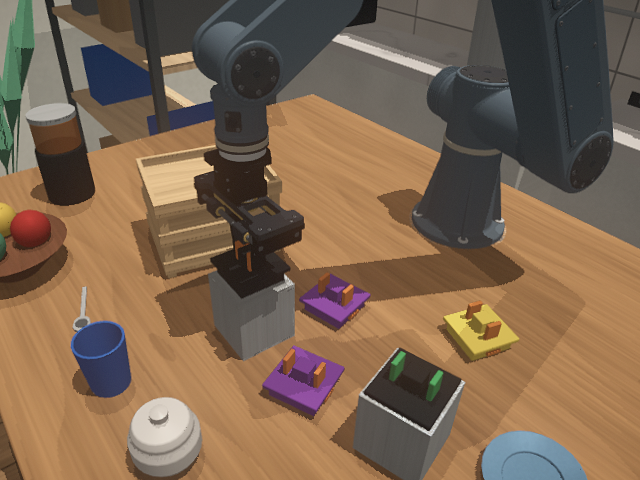

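The lid (250,268) is up and the canister stayed put; the load of about 1.4 N matches the lid alone. I raise it above the tray rim and carry it over.

Request:
{"fn": "arm_command", "kwargs": {
  "plan": [
    [[0,0,0.8],0],
    [[0,0,1.8],0],
    [[0,0,2.8],0],
    [[0,0,3.6],0],
    [[0,0,3.6],0]
  ]
}}

```text
time: 4.7
position: [0.5577, 0.009, 0.2468]
tool_rot: [0.707, -0.009, 0.014, -0.707]
ft_force: [0.2, -1.1, -2.5]
grip_width: 0.0424
```

Request:
{"fn": "arm_command", "kwargs": {
  "plan": [
    [[-0.2,-0.7,0],-0.2],
    [[-0.5,-1.8,0],-0.5],
    [[-0.9,-3.1,0],-0.8],
    [[-1.3,-4.4,0],-1.1],
    [[-1.6,-5.6,0],-1.3]
  ]
}}

```text
time: 5.2
position: [0.5142, -0.1315, 0.2424]
tool_rot: [-0.705, 0.053, -0.051, 0.705]
ft_force: [-0.6, 0.3, -2.8]
grip_width: 0.0422
```

Request:
{"fn": "arm_command", "kwargs": {
  "plan": [
    [[-0.4,-1.3,0],-0.3],
    [[-0.8,-2.6,0],-0.6],
    [[-1.2,-4,0],-0.9],
    [[-1.5,-5,0],-1],
    [[-1.64,-5.65,0],-1.1]
  ]
}}

```text
time: 5.7
position: [0.4735, -0.2734, 0.2424]
tool_rot: [-0.701, 0.087, -0.086, 0.702]
ft_force: [0.8, 0.3, -1.5]
grip_width: 0.0425
```

Request:
{"fn": "arm_command", "kwargs": {
  "plan": [
    [[0,0,0],0],
    [[0,0,0],0],
    [[0,0,0],0]
  ]
}}

```text
time: 6.0
position: [0.4748, -0.2703, 0.2434]
tool_rot: [-0.701, 0.085, -0.085, 0.702]
ft_force: [0.3, -0.2, -1.8]
grip_width: 0.0422
```

```bash
python3 - <<'E'
from h import *
from rig import get_obs,camera
c=camera("scene");cv2.imwrite("pics/s3.png",c["pixels"][:,:,::-1])
c=camera("top");pickle.dump(c,open("t3.pkl","wb"));cv2.imwrite("pics/t3.png",c["pixels"][:,:,::-1])
o=get_obs();print(o["position"],jaw(o)[1],o["ft_force"],o["grip_width"],o["time"],togo(o,.4746,-.2717,.1824,76.2))
E
```

```text
[ 0.47495951 -0.27048913  0.2436597 ] 76.18739920364393 [-0.35224081  0.11383762 -0.98323001] 0.042215370889025744 6.1 (array([-0.014, -0.048, -2.45 ]), np.float64(0.003))
```

View pics/s3.png

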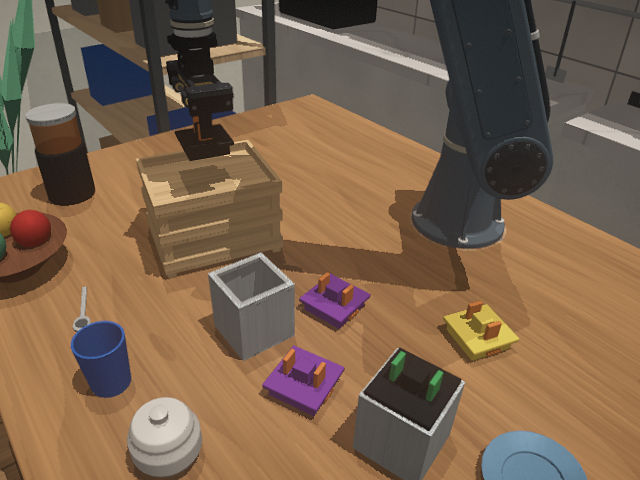

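View pics/t3.png

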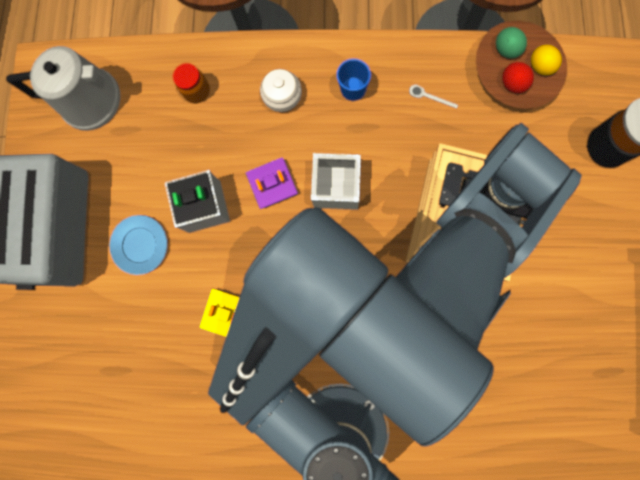

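The scene view shows the canister open and upright at (252,305). The lid is level above the tray at (204,140). I lower it, the last part slowly.

Request:
{"fn": "arm_command", "kwargs": {
  "plan": [
    [[0,0,-0.7],0],
    [[0,0,-1.3],0],
    [[0,0,-1.8],0],
    [[0,0,-2.1],0],
    [[0,0,-2.2],0]
  ]
}}

```text
time: 6.6
position: [0.4746, -0.2713, 0.1879]
tool_rot: [-0.702, 0.086, -0.085, 0.702]
ft_force: [0.8, -0.2, -1.1]
grip_width: 0.0423
```

Request:
{"fn": "arm_command", "kwargs": {
  "plan": [
    [[0,0,-0.03],0],
    [[0,0,-0.06],0],
    [[0,0,-0.09],0],
    [[0,0,-0.12],0],
    [[0,0,-0.15],0]
  ]
}}

```text
time: 7.1
position: [0.4748, -0.272, 0.1852]
tool_rot: [0.702, -0.086, 0.086, -0.702]
ft_force: [0.2, -0.4, -2.2]
grip_width: 0.0422
```

Request:
{"fn": "arm_command", "kwargs": {
  "plan": [
    [[0,0,-0.02],0],
    [[0,0,-0.04],0],
    [[0,0,-0.06],0],
    [[0,0,-0.06],0],
    [[0,0,-0.06],0]
  ]
}}

```text
time: 7.6
position: [0.4747, -0.2719, 0.1835]
tool_rot: [-0.702, 0.086, -0.086, 0.702]
ft_force: [-0.0, 0.5, -1.9]
grip_width: 0.0423
```

```bash
python3 - <<'E'
from h import *
from rig import get_obs,camera
c=camera("scene");i=np.ascontiguousarray(c["pixels"][:,:,::-1]);cv2.imwrite("pics/s4.png",cv2.resize(i[60:220,120:300],None,fx=3.5,fy=3.5,interpolation=cv2.INTER_CUBIC))
o=get_obs();print(o["position"],o["ft_force"],o["moment"],o["grip_width"],o["time"])
E
```

```text
[ 0.47474166 -0.27190857  0.18355028] [ 0.03098818 -0.24694114 -2.56863082] [-0.00331729  0.07840683  0.03622474] 0.04234503681805901 7.65
```

View pics/s4.png

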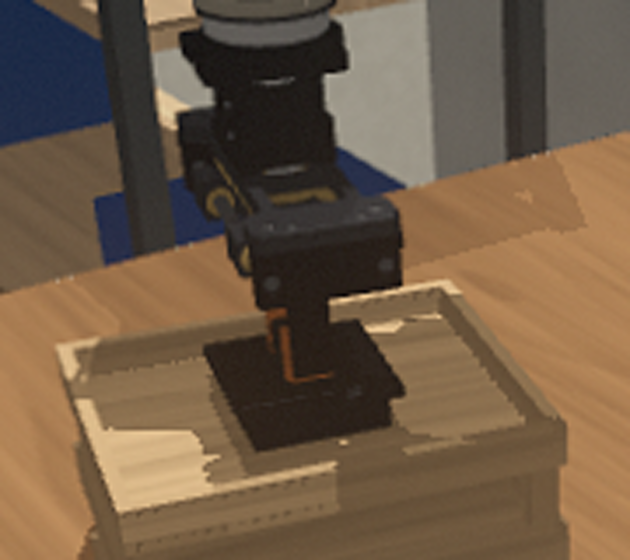

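The lid is still clear of the tray floor, with no contact force yet. I continue down in sub-millimetre steps.

Request:
{"fn": "arm_command", "kwargs": {
  "plan": [
    [[0,0,-0.02],0],
    [[0,0,-0.04],0],
    [[0,0,-0.04],0],
    [[0,0,-0.04],0]
  ]
}}

```text
time: 8.05
position: [0.4747, -0.2719, 0.1825]
tool_rot: [-0.702, 0.086, -0.086, 0.702]
ft_force: [-0.2, -0.5, -3.0]
grip_width: 0.0427
```

Request:
{"fn": "arm_command", "kwargs": {
  "plan": [
    [[0,0,-0.02],0],
    [[0,0,-0.04],0],
    [[0,0,-0.04],0],
    [[0,0,-0.04],0]
  ]
}}

```text
time: 8.45
position: [0.4748, -0.2719, 0.1824]
tool_rot: [0.702, -0.085, 0.086, -0.702]
ft_force: [-1.2, 1.3, 6.0]
grip_width: 0.0422
```

Contact, with a light push of about 6–8 N. I release.

Request:
{"fn": "arm_command", "kwargs": {
  "plan": [
    [[0,0,0],0],
    [[0,0,0],0],
    [[0,0,0],0],
    [[0,0,0],0],
    [[0,0,0],0]
  ],
  "fingers": 1
}}

```text
time: 8.95
position: [0.4748, -0.2719, 0.1811]
tool_rot: [-0.702, 0.086, -0.086, 0.702]
ft_force: [-0.2, -0.0, -0.8]
grip_width: 0.0746
```

Request:
{"fn": "arm_command", "kwargs": {
  "plan": [
    [[0,0,0],0],
    [[0,0,0],0],
    [[0,0,0],0],
    [[0,0,0],0],
    [[0,0,0],0]
  ]
}}

```text
time: 9.45
position: [0.4748, -0.2719, 0.1815]
tool_rot: [-0.702, 0.086, -0.086, 0.702]
ft_force: [-0.3, -0.1, -0.4]
grip_width: 0.0868
```

Request:
{"fn": "arm_command", "kwargs": {
  "plan": [
    [[0,0,0.3],0],
    [[0,0,1],0],
    [[0,0,2.2],0],
    [[0,0,3.6],0],
    [[0,0,5],0]
  ]
}}

```text
time: 9.95
position: [0.4745, -0.2717, 0.3082]
tool_rot: [-0.702, 0.086, -0.086, 0.702]
ft_force: [0.1, 0.6, -0.4]
grip_width: 0.087
```

Request:
{"fn": "arm_command", "kwargs": {
  "plan": [
    [[0,0.5,0.5],0],
    [[0,2,0.5],0],
    [[0,4,0.5],0],
    [[0,6,0.5],0],
    [[0,8,0.5],0]
  ]
}}

```text
time: 10.45
position: [0.4736, -0.0694, 0.3186]
tool_rot: [-0.702, 0.086, -0.086, 0.702]
ft_force: [1.0, -0.1, 0.1]
grip_width: 0.0871
```

```bash
python3 - <<'E'
from h import *
from rig import get_obs,camera
c=camera("scene");i=np.ascontiguousarray(c["pixels"][:,:,::-1]);cv2.imwrite("pics/s5.png",i)
c=camera("top");cv2.imwrite("pics/t5.png",c["pixels"][:,:,::-1])
o=get_obs();print(o["position"],o["ft_force"],o["grip_width"],o["time"])
E
```

```text
[ 0.47246944 -0.06529138  0.31853844] [-0.15780659 -0.79951381 -0.04573363] 0.0867464790752018 10.55
```

View pics/s5.png

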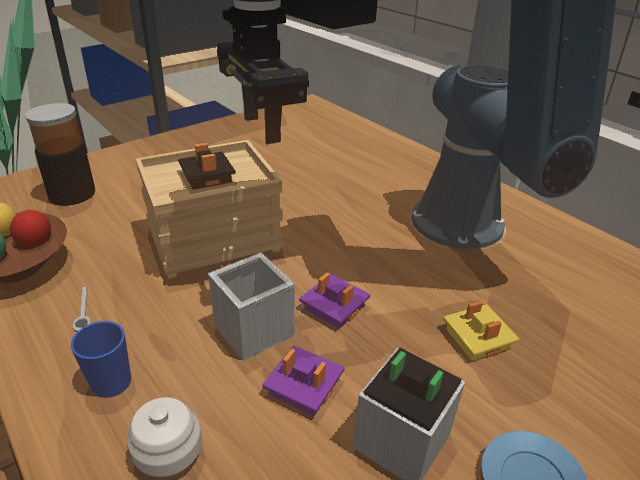

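View pics/t5.png

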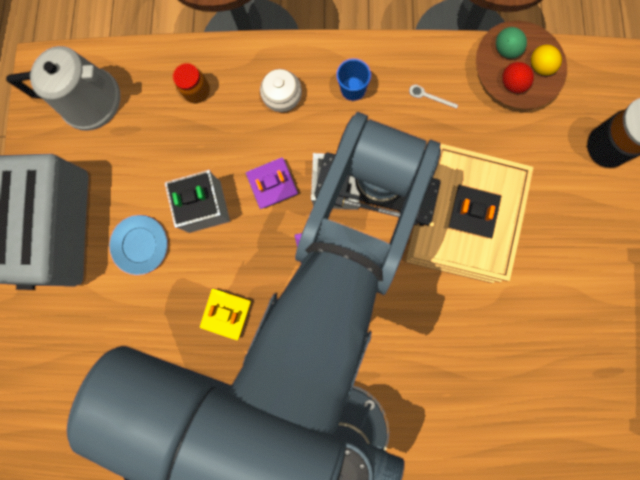

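The scene view shows the lid flat and upright in the tray (206,166), the canister open in its place (252,305) and the tea canister unmoved (410,405). The top view agrees, with the lid centred at (475,211). The arm is clear and touching nothing, so I hand in.

Request:
{"fn": "arm_command", "kwargs": {
  "plan": [
    [[0,0,0],0],
    [[0,0,0],0],
    [[0,0,0],0]
  ]
}}

```text
time: 10.85
position: [0.4748, -0.0731, 0.3189]
tool_rot: [0.702, -0.086, 0.086, -0.702]
ft_force: [-0.4, -0.8, -0.6]
grip_width: 0.0869
```

```bash
python3 -c "
from rig import hand_in;print(hand_in())"
```

```text
the job is handed in; nothing more can be done
None
```

The coffee lid is off and lies flat and right way up near the middle of the organizer's top tray. I handed the job in at about 10.9 s. I pinched both orange buttons, lifted the lid straight up, lowered it until it touched the tray floor with a light push of about 6–8 N, then let go and moved the arm clear.

My last pictures show:
- **Coffee canister:** open and upright in its place on the counter. The arm partly hid it in the last top view, so this rests on the scene camera and an earlier clear top view.
- **Tea canister:** unmoved, and the purple and yellow look-alikes were left alone too.

One reading disagreed: with the buttons fully pressed, the gripper opening read 42 mm where I expected 44 mm. The lid still came free without lifting the canister, and no other check failed.

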